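# Hold the spread snap ring at the turntable's groove

## Task

The brass turntable needs its retaining ring back: take the pewter dust lid by its brass thumb tab, tip it well up on its far edge, lift it off the steel post and set it down right way up on the bare bench. Then pick up the snap-ring pliers by both handles, squeeze them right up so that the ring on their pins is fully spread, and slide the ring squarely down over the post until it is level with the dark groove just above the bronze washer. Finish while holding it there, still spread, centred and level and not leaning on the turntable, ready to be let go into the groove; leave the other things on the bench where they are.

Things in the scene. Friction and masses are not known exactly. Their poses are not given: they have to be found in the camera images.
- turntable: turntable, fixed to the bench; origin on its axis at bench height, z up. Dark iron foot (radius 68, up to height 14 mm), freely spinning brass platter (radius 75, height 16 to 34 mm), brass hub boss (radius 37, height 34 to 44 mm), bronze washer (radius 27, height 44 to 46 mm) and a fixed steel post of diameter 34 mm in the middle, up to 72.5 mm, whose top 3.5 mm is tapered
- groove (a point): centre of the groove in the post, on the post's axis, 49 mm above the bench. The groove is dark, 31 mm in diameter, 6 mm tall (46 to 52 mm above the bench), directly above the washer. The snap ring's wire belongs level with it
- post_top (a point): centre of the flat top end of the steel post, 72.5 mm above the bench; hidden under the lid at first
- lid: loose pewter dust lid, 200 g or so: an upside-down round pot, outer diameter 85 mm, 45 mm high, wall 3 mm, standing by its rim on the platter (34 mm above the bench) around the hub boss with 2.5 mm play, over the post. Origin: centre of its lower rim, z up through its top. The thumb tab is on its own -x side. The bench at x 0.38 to 0.56 m, y 0.28 to 0.42 m, left of the turntable, is always bare
- lid_tab (a point): middle of the lid's upright brass thumb tab: 8 mm thick (along the lid's x), 22 mm wide (along its y), 20 mm tall, on the flat top, centred 34 mm from the lid's axis on the -x side. This point is 56 mm above the lower rim; the lid's top is 45 mm and the tab's upper end 65 mm above the rim
- lid_far_edge (a point): lowest outer edge of the lid's rim, on the side opposite the tab (42.5 mm from the lid's axis on its +x side): the edge on which it tips
- pliers: loose bent-nose snap-ring pliers, about 190 g, lying flat with the ring on their pins. Origin: on the rivet's axis, level with the underside; x points from the handles to the ring, z up. Two dark red handles, each 11 mm wide and 16 mm tall (0 to 16 mm above the underside), run back on either side from 34 to 116 mm behind the rivet
- pliers_grip (a point): where to take hold: midway between the handles, 82 mm behind the rivet, 8 mm above the underside. Untouched, the handles measure 62 mm over their outsides here (54 mm at 60 mm, 72 mm at 110 mm behind the rivet); fully squeezed, up to the built-in stop, they are parallel and measure about 31 mm. A full squeeze takes about 10 N on each handle; 20 to 60 N of grip is right
- ring_center (a point): centre of the ring's opening when fully spread, mid-thickness; fixed to the pliers 73.7 mm ahead of the rivet, 2 mm above the underside. The ring is 4 mm steel wire (0 to 4 mm above the underside), its gap towards the pliers. Unspread its hole is 31 mm and will not pass the post; fully spread it has about 2 mm play all round the post. Pins and jaws stand outside the post's outline
- handle_left (a joint): squeeze of the pliers: 0 with the handles untouched, about 0.179 rad fully squeezed against the stop with the ring fully spread (both handles move alike)
- staple1: bystander: brass reed staple, a cone 11 mm wide and 28 mm tall standing on the bench; origin in its base
- staple2: bystander: a second brass reed staple like it
- staple3: bystander: a third brass reed staple like it
- mandrel: bystander: polished steel mandrel with wooden handle, 200 mm long along its x (handle to -x), 22 mm tall; origin 90 mm from the handle's end, on the bench
- chanter: bystander: black practice chanter, 460 mm long along its x, up to 38 mm thick, lying near the back; origin mid-length, on the bench
- hone: bystander: grey slate hone, 150 x 50 x 22 mm, length along its x; origin centre of its underside
- reed_cup: bystander: round pewter reed cup holding some reeds, 66 mm across and 50 mm tall (reeds to 63 mm); origin centre of its underside
Mind the look-alikes: they are no part of the job. Leave any orange look-alike of the pliers alone.

How it is judged:
On the way, in this order (a step that is already met when the one before it is completed fails the run):
1. the lid is tipped up by more than 0.17 rad while its far edge still rests on the platter (edge within 8 mm of the platter, within 55 mm of the post's axis) (angle between lid's own z axis and vertical above 0.17 rad and z of lid_far_edge in the frame of groove between -0.02 and -0.007 m and horizontal distance between lid_far_edge and groove below 0.055 m), for 0.1 s.
2. the lid stands right way up on the bench, clear of the turntable and let go (height (world z) of lid below 0.006 m and angle between lid's own z axis and vertical below 0.08 rad and horizontal distance between lid and groove above 0.12 m and linear speed of lid below 0.02 m/s and contact force between the fingers and lid below 0.1 N), for 0.2 s.
3. the pliers are held clear of the bench with the ring spread (height (world z) of pliers above 0.03 m and value of joint handle_left above 0.143 rad and contact force between the fingers and pliers above 5 N), for 0.2 s.
At the end, for the whole second after the job is handed in: lid upright on the bench, let go, over 120 mm from the post axis; fingers hold the pliers squeezed past 0.143 rad; ring centre within 3.5 mm of the post axis and 2.5 mm of the groove mid-height; pliers level to 0.10 rad, still, under 6 N on the turntable (all of step 2 and value of joint handle_left above 0.143 rad and contact force between the fingers and pliers above 5 N and horizontal distance between ring_center and groove below 0.0035 m and z of ring_center in the frame of groove between -0.0025 and 0.0025 m and angle between pliers's own z axis and vertical below 0.1 rad and contact force between pliers and turntable below 6 N and linear speed of pliers below 0.02 m/s); the arm keeps its last pose, push and grip.
It fails at once if a bystander (staples, mandrel, chanter, hone or reed cup) is moved by more than 20 mm (distance of any of staple1, staple2, staple3, mandrel, chanter, hone, reed_cup from where it was at the start of the episode above 0.02 m).
It also fails if it takes over 56 s, if anything falls off the work surface, if the arm or the gripper's body presses on something with over 40 N, if the wrist force passes 120 N, or if a joint passes its speed limit or range.

## Robot

A 7-joint arm with a two-finger parallel gripper is mounted at the origin on the work surface. World frame = base frame: x ahead of the robot, y to its left, z up, the work surface at z = 0. Lengths are in m, angles in rad, forces in N, time in s.
With the tool pointing down it reaches from about 0.4 to 0.9 m from the base axis. Payload 5.6 kg.
Tool frame: the origin (TCP) lies midway between the tips of the shut fingers; the grasp point (between the pads) lies 19 mm behind it; y points along the fingers, z is the direction in which the jaws open and shut, and the axes are right-handed (so a half turn about y gives the same grasp; the last joint's range is limited). The gripper opens to 92 mm and grips with 3 to 60 N. Pads are 20 mm wide; open, the fingers measure 128 mm over their backs; the gripper's body (75 mm by 189 mm) begins 69 mm behind the grasp point.
Start: joints at [-1.323, 0.468, -0.012, 1.603, 0.006, 1.071, -0.056], TCP at [0.186, 0.623, 0.179] pointing down, gripper open.
Joint ranges: [-2.53, 2.53], [-0.31, 2.02], [-1.57, 1.55], [0.28, 2.44], [-1.29, 4.43], [0.15, 1.84], [-2.92, 2.92]. Speed limits (rad/s): [2.57, 2.57, 3.14, 3.14, 3.14, 3.14, 3.14].

## Interface

Orientations are given as a 3x3 rotation matrix whose columns are the frame's x, y, z axes.
In Python, from station import env, effector, solver, viewer, workorder, search_frame, tip_of gives the robot as it stands. Calls block until the motion is done:
- env.reach(position, orientation): joint-space move of the TCP to a pose.
- env.movel(position, frame=None, rate=0.15): straight line of the TCP; frame=None keeps the orientation; rate is the mean speed in m/s.
- env.goto_joints(angles): joint-space move.
- effector.release() and effector.grasp(squeeze=None): open the fingers fully, or close them until they stop; squeeze is the grip in N (None keeps the last).
- env.pause(seconds).
- solver.inverse_kinematics(position, orientation): joint angles nearest the present ones, or None.
- env.sense(): the state.
- viewer.read_camera(name): name is "side" or "top"; returns (picture, depth): 420x560x3 uint8, red, green, blue; 420x560 float32, m along the optical axis (not along the pixel's ray), 0 where there is no reading.
- viewer.camera_info(name): a dict with "intrinsics" (3x3 intrinsics, pixels), "eye" and "rotation" of the camera in the world. Camera axes: x right, y up, looking along -z (the intrinsics and any distortion apply to the point x, -y, -z); pixel columns grow to the right and rows downward; lengths in m; the calibration is good to about 2 mm. A picture is of the moment at which its call begins. camera_info takes no time and is no camera call.
A pose or a line that the arm cannot do raises env.PlanningError and nothing moves.
- workorder.finish_job(): hands the job in, once; it reports no verdict.
Trained networks look in the newest picture that a camera, given by its name, has taken for a name from the list of things; names that differ only in an ending like _2 or _b are one class to them, and where a whole thing is asked for, a point or a joint stands for the part that bears it (a point fixed in the world has none). Each returns a list of dicts, best first, with "score" (0 to 1); they miss things now and then, are a little off and sometimes report something else, mostly with a low value. They report only what shows in the picture. A call takes as long as a camera call. They do not tell look-alikes from the thing itself.
- search_frame(camera, name): "at" ([x, y, z] in m, in world coordinates, good to about 4 mm: the middle of the surface that is visible of it).
- tip_of(camera, name): "at" ([x, y, z] in m, in world coordinates, good to about 4 mm: a listed point, or the origin of a listed thing).
The state is a dict: "t": time; "joint_positions": joint angles; "joint_velocities": joint speeds; "tau": joint torques, N m; "ee_pos": TCP position; "tcp_rot": TCP orientation; "wrist_force": force on the tool from outside, world axes, zero at the start; "moment": the same for the moment, N m; "gripper_width": finger opening in m.
Only numpy, scipy, OpenCV 4.12 (cv2) and the standard library are available. Lean on these libraries where they do the work, as an engineer would, in place of code of your own. Each camera call takes 0.05 s, during which the arm holds its last target.

## Working session

There is one attempt and no reset: what is moved stays moved. The work goes in short steps, each a Python script; the robot and the scene stay as the last script left them, time stands still between calls to the robot, and variables do not carry over. Pictures are saved under pics/ and viewed, and the job is handed in when it is done.

```bash
ls; mkdir -p pics
cat > h.py <<'E'
import numpy as np, cv2
from station import env, effector, solver, viewer, workorder, search_frame, tip_of
def snap(cam,name):
    im,d=viewer.read_camera(cam); cv2.imwrite(f'pics/{name}.png',im[:,:,::-1]); np.save(f'pics/{name}.npy',d); return im,d
def world(cam,d,us=None,vs=None):
    ci=viewer.camera_info(cam);K=np.array(ci['intrinsics']);R=np.array(ci['rotation']);e=np.array(ci['eye'])
    if us is None: vs,us=np.mgrid[0:d.shape[0],0:d.shape[1]]
    z=d[vs,us]; x=(us-K[0,2])/K[0,0]*z; y=(vs-K[1,2])/K[1,1]*z
    return np.stack([x,-y,-z],-1)@R.T+e
def pix(cam,p):
    ci=viewer.camera_info(cam);K=np.array(ci['intrinsics']);R=np.array(ci['rotation']);e=np.array(ci['eye'])
    c=(np.asarray(p)-e)@R; return np.array([K[0,2]+K[0,0]*c[0]/-c[2],K[1,2]-K[1,1]*c[1]/-c[2]])
E
python3 - <<'E'
from h import *
np.set_printoptions(precision=4,suppress=True)
for c in ("side","top"):
    print(c,viewer.camera_info(c)); snap(c,c+'0')
    for n in ("turntable","lid","lid_tab","lid_far_edge","pliers","pliers_grip","ring_center","groove"):
        print(n,[(np.round(r['at'],4).tolist(),round(r['score'],2),pix(c,r['at']).round().tolist()) for r in tip_of(c,n)][:4])
s=env.sense();print(s)
E
```

```text
pics
side {'intrinsics': array([[414.0548,   0.    , 282.4763],
       [  0.    , 414.0548, 208.6303],
       [  0.    ,   0.    ,   1.    ]]), 'eye': array([ 0.3047, -0.7844,  0.7197]), 'rotation': array([[ 0.9655,  0.1601, -0.2056],
       [-0.2602,  0.6359, -0.7266],
       [ 0.0144,  0.755 ,  0.6556]])}
turntable [([0.5713, 0.1367, 0.0003], 0.7, [285.0, 179.0])]
lid [([0.575, 0.137, 0.0364], 0.83, [286.0, 169.0])]
lid_tab [([0.5413, 0.1512, 0.0857], 0.56, [274.0, 153.0]), ([0.5712, 0.1425, 0.0001], 0.3, [284.0, 178.0])]
lid_far_edge [([0.6181, 0.1274, 0.0336], 0.66, [302.0, 169.0])]
pliers [([0.2675, 0.2419, -0.0017], 0.95, [175.0, 174.0]), ([0.4814, -0.18, -0.0035], 0.82, [284.0, 267.0]), ([0.2407, -0.2632, 0.0003], 0.78, [180.0, 318.0])]
pliers_grip [([0.1907, -0.3265, 0.0086], 0.87, [155.0, 350.0]), ([0.3975, 0.1341, -0.0024], 0.57, [225.0, 189.0])]
ring_center [([0.4856, -0.1066, 0.0016], 0.79, [277.0, 243.0]), ([0.2868, -0.2017, 0.0004], 0.75, [199.0, 290.0]), ([0.5411, 0.1511, 0.0908], 0.65, [274.0, 151.0]), ([0.2752, 0.313, -0.0025], 0.58, [176.0, 160.0])]
groove [([0.5773
[... 1211 characters left out ...]
99.0]), ([0.6771, 0.3782, -0.0049], 0.37, [116.0, 153.0])]
groove [([0.5737, 0.14, 0.0478], 0.75, [198.0, 187.0])]
{'t': 0.9, 'joint_positions': array([-1.323 ,  0.4675, -0.0116,  1.6027,  0.006 ,  1.0714, -0.0563]), 'joint_velocities': array([ 0.0031,  0.0007,  0.0009, -0.0008,  0.001 ,  0.0001,  0.0013]), 'tau': array([ -0.0005, -52.0402,  -0.0127, -24.4047,  -0.0566,   0.0115,
         0.    ]), 'ee_pos': array([0.1864, 0.6227, 0.1786]), 'tcp_rot': array([[ 0.958 ,  0.0001,  0.2868],
       [-0.2868,  0.0001,  0.958 ],
       [ 0.0001, -1.    ,  0.0001]]), 'wrist_force': array([ 0.5949,  0.5901, -0.2006]), 'moment': array([ 0.0001, -0.01  , -0.0294]), 'gripper_width': 0.09154660570066474}
```

View pictures.

View pics/top0.png

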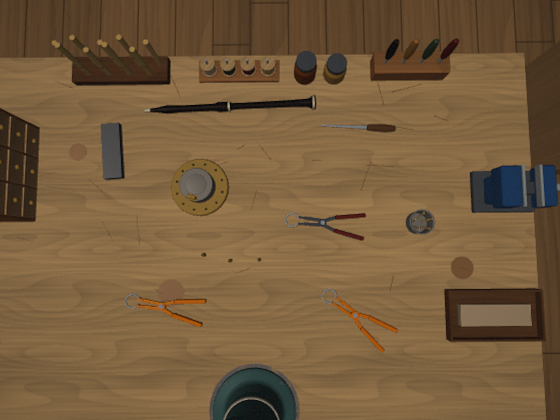

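View pics/side0.png

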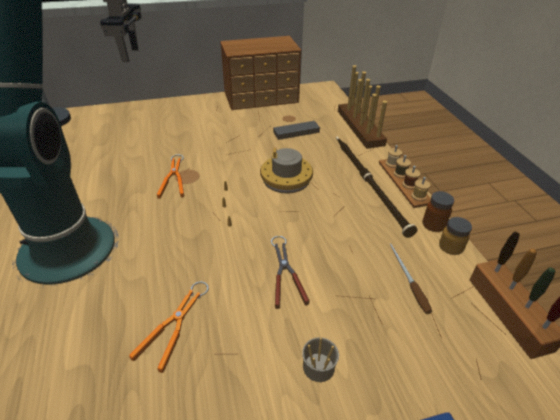

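Pliers candidates in the top picture are the orange pair (163,305), the orange pair (355,315) and the dark-red-handled pair (322,224); I choose the last. For the lid: grey pot with brass tab on the turntable (197,187), not the reed cup (420,222). Checking both choices in a crop.

Run:
```python
import cv2,numpy as np
t=cv2.imread('pics/top0.png');s=cv2.imread('pics/side0.png')
a=cv2.resize(t[145:245,160:290],None,fx=3,fy=3,interpolation=3)
b=cv2.resize(t[190:260,270:380],(390,300),interpolation=3)
c=cv2.resize(s[140:200,245:330],(390,300),interpolation=3)
d=cv2.resize(s[225:315,255:325],(390,300),interpolation=3)
cv2.imwrite('pics/crop1.png',np.vstack([np.hstack([a,b]),np.hstack([c,d])]))
from h import *
for i in range(1):
  for c in('top','side'):
    viewer.read_camera(c)
    for n in ("turntable","lid","lid_tab","lid_far_edge","pliers","pliers_grip","ring_center","groove","staple1"):
        print(c,n,[(np.round(r['at'],4).tolist(),round(r['score'],2)) for r in tip_of(c,n)][:4])
# top depth: lid top plane & platter
d=np.load('pics/top0.npy');P=world('top',d)
near=np.hypot(P[...,0]-.575,P[...,1]-.138)<.1
for lo,hi,nm in((.074,.084,'lidtop'),(.086,.105,'tab'),(.029,.039,'platter'),(0.0125,.03,'x')):
    m=near&(P[...,2]>lo)&(P[...,2]<hi); q=P[m]
    print(nm,m.sum(),q.mean(0),q.min(0),q.max(0),cv2.minEnclosingCircle(q[:,:2].astype(np.float32)))
near=(abs(P[...,0]-.48)<.08)&(P[...,1]>-.31)&(P[...,1]<-.07)&(P[...,2]>.008)&(P[...,2]<.03)
print(near.sum(),P[near][:,:].mean(0))
```

```text
top turntable [([0.5729, 0.1422, 0.0015], 0.69)]
top lid [([0.577, 0.136, 0.0336], 0.6), ([0.5422, 0.149, 0.0872], 0.6)]
top lid_tab [([0.5406, 0.1533, 0.0874], 0.85)]
top lid_far_edge [([0.6137, 0.1276, 0.0319], 0.9), ([0.4913, -0.1064, 0.0026], 0.61)]
top pliers [([0.2666, 0.2436, -0.0025], 0.89), ([0.2369, -0.2613, 0.0015], 0.79), ([0.482, -0.1807, -0.0007], 0.73), ([0.679, 0.3811, -0.0039], 0.53)]
top pliers_grip [([0.1905, -0.3231, 0.0092], 0.89), ([0.4727, -0.2658, 0.0083], 0.71)]
top ring_center [([0.2779, 0.3191, -0.0015], 0.97), ([0.2818, -0.1967, 0.0039], 0.68), ([0.4911, -0.109, 0.0033], 0.61)]
top groove [([0.5714, 0.1371, 0.0508], 0.88), ([0.4803, -0.1821, 0.0017], 0.18)]
top staple1 []
side turntable []
side lid [([0.5731, 0.1376, 0.032], 0.95), ([0.4876, -0.109, 0.003], 0.54)]
side lid_tab [([0.5441, 0.1523, 0.0847], 0.64)]
side lid_far_edge [([0.616, 0.1286, 0.0357], 0.73)]
side pliers [([0.2666, 0.2429, -0.0001], 0.96), ([0.5735, 0.1395, 0.0002], 0.71), ([0.2376, -0.2642, -0.0012], 0.65), ([0.4815, -0.1806, -0.0008], 0.57)]
side pliers_grip [([0.1898, -0.3256, 0.0085
[... 460 characters left out ...]
0.09727465 0.07445545] [0.61868846 0.18020364 0.08396335] ((0.5768346190452576, 0.1400282084941864), 0.042862214148044586)
tab 33 [0.54341817 0.14671432 0.09809443] [0.53800342 0.13716835 0.08768885] [0.55006807 0.15747076 0.10295614] ((0.5441460609436035, 0.14796097576618195), 0.011113319545984268)
platter 1538 [0.57324123 0.1352867  0.03416816] [0.50292655 0.06479353 0.02903574] [0.65111577 0.21398173 0.03898901] ((0.5770105719566345, 0.13957451283931732), 0.07577350735664368)
x 83 [0.55602991 0.11217273 0.02700381] [0.50327444 0.06561977 0.01689832] [0.65185659 0.20186274 0.02998377] ((0.5772765874862671, 0.13998886942863464), 0.07606483995914459)
503 [ 0.47846905 -0.21214708  0.01466195]
```

View pics/crop1.png

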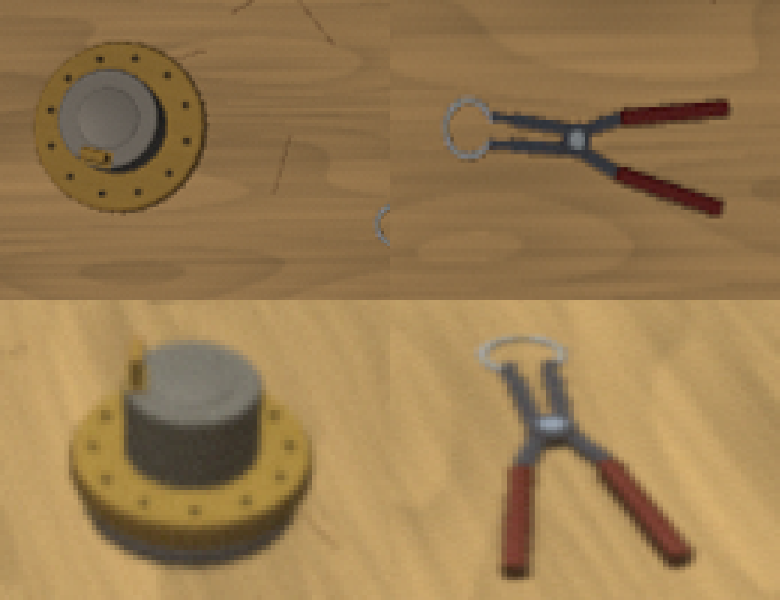

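The crop shows the dark-red-handled pliers with rivet at top (322,224), ring (293,219), and the grey lid at (197,187) with its tab towards (192,197). Both are the right things. Next I plan and check reachability.

```bash
cat >> h.py <<'E'
np.set_printoptions(precision=4,suppress=True)
C=np.array([.5768,.1397]); YAW=-.28
def rotdown(yaw):   # opening axis (z) at heading yaw, y down
    z=np.array([np.cos(yaw),np.sin(yaw),0]);y=np.array([0,0,-1.]);return np.stack([np.cross(y,z),y,z],1)
def about(ax,th): return cv2.Rodrigues(np.asarray(ax,float)*th)[0]
LX=np.array([np.cos(YAW),np.sin(YAW),0]);LY=np.array([-np.sin(YAW),np.cos(YAW),0])
PIV=np.r_[C,0.034]+.0425*LX
TAB=np.r_[C,0]-.034*LX
E
python3 - <<'E'
from h import *
print(env.sense()['t'],TAB,PIV)
for yaw in (YAW,YAW+np.pi):
    R=rotdown(yaw)
    p=np.r_[TAB[:2],.083]
    print(solver.inverse_kinematics(p,R),solver.inverse_kinematics(p+[0,0,.08],R))
    T=about(LY,.3);print(' tilt',solver.inverse_kinematics(PIV+T@(p-PIV),T@R))
    print(' place',solver.inverse_kinematics([.436,.36,.052],R))
for yaw in (-.11,-.11+np.pi):
    R=rotdown(yaw); print(solver.inverse_kinematics([.472,-.2635,.004],R),solver.inverse_kinematics([.56,-.015,.051],R))
E
```

```text
1.9 [0.5441 0.1491 0.    ] [0.6176 0.128  0.034 ]
[-0.7531  0.4807  0.547   1.9233 -0.3328  0.8275 -0.3083] [-0.7802  0.3678  0.5697  1.8623 -0.2359  0.9786 -0.3881]
 tilt [-0.571   0.6434  0.511   1.6345 -0.4319  1.2547 -0.1833]
 place [-1.0313  0.5039  0.3602  1.9281 -0.2515  0.753  -0.8074]
[-0.2656  0.4455 -0.077   1.8907  0.0459  0.8071  2.4948] [-0.3257  0.3407 -0.0013  1.8327  0.0005  0.9682  2.5344]
 tilt [-0.1589  0.6064 -0.0869  1.6029 -0.1043  1.198   2.6756]
 place [-0.5606  0.5065 -0.2399  1.8958  0.1683  0.7587  1.9676]
[-0.027   0.6024  0.6089  2.0185 -0.5392  0.6831  0.819 ] [-0.481   0.5345  0.5783  1.9518 -0.4103  0.7728  0.2227]
[-0.4402  1.0714  1.334   2.0395 -1.1975  1.1592 -1.7917] [ 0.8455  1.0062 -1.3321  1.8678  1.0663  1.2158  2.1713]
```

```bash
python3 - <<'E'
from h import *
R=rotdown(YAW)
env.reach(np.r_[TAB[:2],.17],R); print(env.sense()['t'])
env.movel(np.r_[TAB[:2],.110],rate=.2)
snap('side','s1');snap('top','t1')
s=env.sense();print(s['t'],s['ee_pos'],s['wrist_force'])
E
python3 -c "
import cv2,numpy as np
a=cv2.imread('pics/s1.png')[90:210,220:360];b=cv2.imread('pics/t1.png')[130:250,130:270]
cv2.imwrite('pics/c1.png',np.hstack([cv2.resize(x,(400,343),interpolation=3) for x in (a,b)]))"
```

```text
4.025
4.575 [0.5452 0.1496 0.1113] [ 0.3704  0.2114 -0.0493]
```

View pics/c1.png

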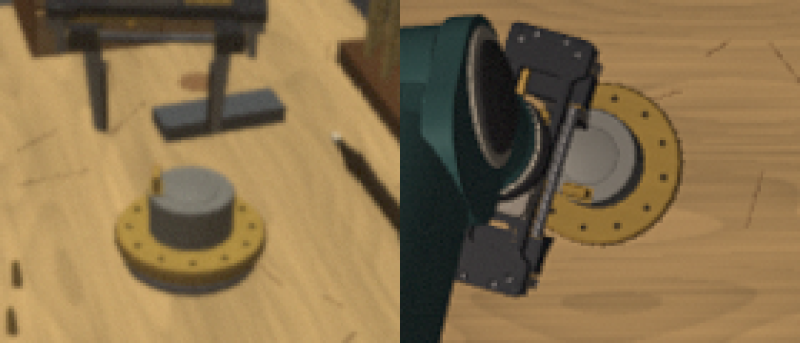

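Run:
```python
from h import *
s=env.sense();p=np.array(s['ee_pos']);z=np.array(s['tcp_rot'])[:,2];print(s['t'],p,z,s['joint_velocities'],s['gripper_width'])
k=lambda q:(pix('side',q)-[220,90])*[400/140,343/120]
for d in(-.046,.046):print(k(p+d*z),k(p+d*z+[0,0,.06]))
snap('side','s1b')
d=np.load('pics/s1b.npy')
P=world('side',d)
m=(P[...,2]>.09)&(P[...,2]<.135)&(abs(P[...,0]-.55)<.08)&(abs(P[...,1]-.15)<.08)
v,u=np.nonzero(m);print(len(v));
for a,b in list(zip(u,v))[::6]:print(a,b,P[b,a])
im=cv2.imread('pics/s1b.png')[90:210,220:360];cv2.imwrite('pics/c1b.png',cv2.resize(im,(700,600),interpolation=3))
```

```text
4.575 [0.5452 0.1496 0.1113] [ 0.9612 -0.276   0.0018] [ 0.0011 -0.0099  0.0032 -0.0022 -0.002  -0.0044  0.001 ] 0.09200752376429014
[109.7185 156.3554] [108.1723 100.463 ]
[206.2681 158.252 ] [208.2139 102.4087]
20
273 148 [0.5412 0.1594 0.0964]
273 150 [0.5385 0.1483 0.0973]
273 152 [0.5349 0.1341 0.1003]
274 154 [0.539  0.1391 0.0901]
```

View pics/c1b.png

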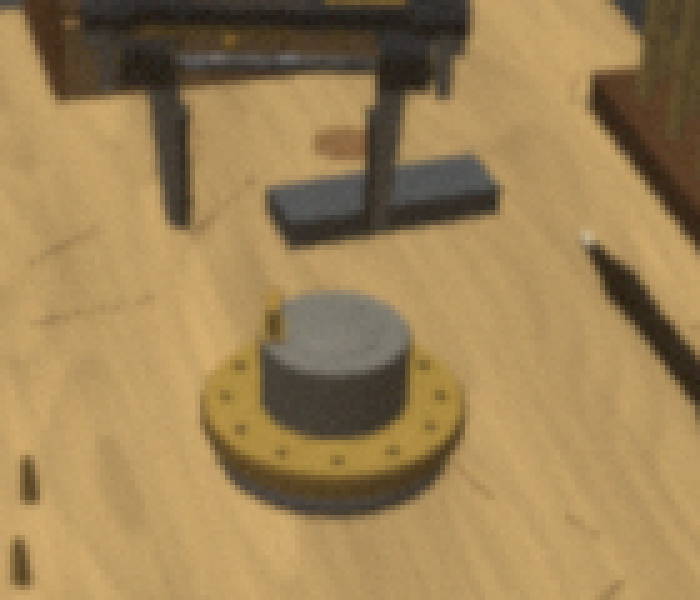

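Run:
```python
from h import *
d=np.load('pics/s1b.npy');P=world('side',d)
for u in (254,255,294,295,296):
    for v in range(126,138,2):print(u,v,P[v,u])
```

```text
254 126 [0.4889 0.1536 0.1752]
254 128 [0.489  0.1548 0.1686]
254 130 [0.4888 0.155  0.1626]
254 132 [0.4886 0.1549 0.1567]
254 134 [0.4887 0.1562 0.1499]
254 136 [ 0.535   0.3939 -0.0017]
255 126 [0.492  0.1555 0.1737]
255 128 [0.4919 0.1559 0.1676]
255 130 [0.4913 0.1537 0.163 ]
255 132 [0.4913 0.1549 0.1563]
255 134 [0.4915 0.1566 0.1493]
255 136 [ 0.538  0.392 -0.001]
294 126 [0.5897 0.1278 0.1759]
294 128 [0.5894 0.126  0.1711]
294 130 [0.59   0.1272 0.1644]
294 132 [0.5886 0.1222 0.1615]
294 134 [0.5898 0.1254 0.1534]
294 136 [0.6626 0.3569 0.0017]
295 126 [0.592  0.1265 0.1763]
295 128 [0.5932 0.1296 0.1686]
295 130 [0.592  0.125  0.1654]
295 132 [0.5922 0.1251 0.1593]
295 134 [0.5919 0.1233 0.1544]
295 136 [0.6659 0.3563 0.0016]
296 126 [0.594  0.124  0.1775]
296 128 [0.5945 0.1249 0.171 ]
296 130 [0.5942 0.1234 0.166 ]
296 132 [0.5955 0.1268 0.1579]
296 134 [0.5947 0.1234 0.1539]
296 136 [0.6672 0.3496 0.0054]
```

The finger tips retract ~36 mm when open because of the linkage; the pads only reach the TCP when shut. So I keep the shut-finger geometry (TCP z ≈ 0.083) and grasp the tab.

Run:
```python
from h import *
R=rotdown(YAW)
e=env.sense()['ee_pos']-np.r_[TAB[:2],.110];print('offset',e)
env.movel(np.r_[TAB[:2],.083],rate=.1)
s=env.sense();print(s['t'],s['ee_pos'],s['wrist_force'])
effector.grasp(45)
s=env.sense();print(s['t'],s['ee_pos'],s['wrist_force'],s['moment'],s['gripper_width'])
snap('side','s2');d=np.load('pics/s2.npy')
im=cv2.imread('pics/s2.png')[90:210,220:360];cv2.imwrite('pics/c2.png',cv2.resize(im,(700,600),interpolation=3))
```

```text
offset [0.0012 0.0004 0.0015]
5.0417 [0.5441 0.149  0.0831] [-0.3795 -0.1081 -0.0718]
6.3917 [0.5441 0.1491 0.083 ] [-0.1176  0.087   0.7695] [-0.0407  0.0801  0.0426] 0.0003129378084611802
```

View pics/c2.png

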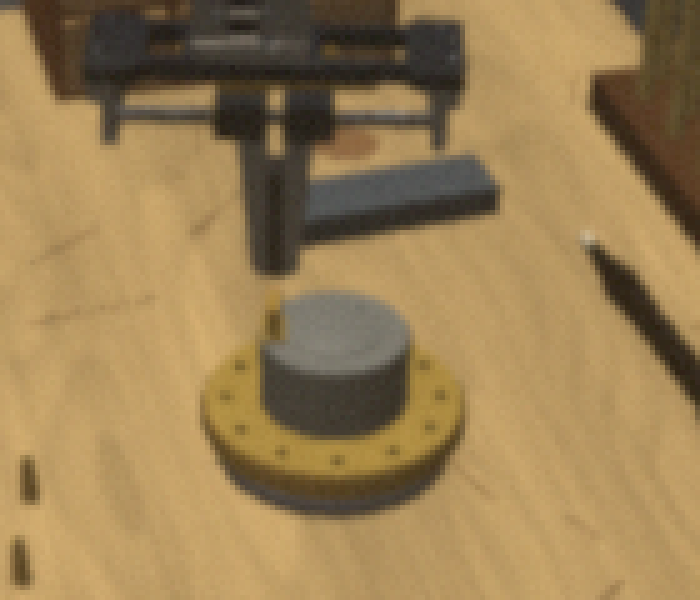

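Run:
```python
from h import *
d=np.load('pics/s2.npy');P=world('side',d)
for u in (271,274,277):
    for v in range(136,150,1):print(u,v,P[v,u])
print(pix('side',[.5441,.149,.083]))
```

```text
271 136 [0.5311 0.1404 0.147 ]
271 137 [0.5315 0.1422 0.1429]
271 138 [0.5315 0.1421 0.1398]
271 139 [0.5318 0.1436 0.1358]
271 140 [0.5319 0.1439 0.1326]
271 141 [0.5314 0.1418 0.1308]
271 142 [0.5314 0.142  0.1276]
271 143 [0.5306 0.1387 0.1265]
271 144 [0.5313 0.1417 0.1215]
271 145 [0.5756 0.323  0.0006]
271 146 [ 0.5748  0.3195 -0.0008]
271 147 [ 0.5732  0.3131 -0.0004]
271 148 [ 0.5721  0.3087 -0.0012]
271 149 [0.5695 0.298  0.0021]
274 136 [0.5384 0.1371 0.1479]
274 137 [0.5392 0.1402 0.1429]
274 138 [0.5384 0.1371 0.1418]
274 139 [0.5391 0.1399 0.137 ]
274 140 [0.539  0.1394 0.1342]
274 141 [0.5393 0.1407 0.1303]
274 142 [0.5386 0.1377 0.1291]
274 143 [0.5389 0.1388 0.1253]
274 144 [0.5391 0.1396 0.1217]
274 145 [0.5397 0.1422 0.1168]
274 146 [0.5831 0.3132 0.0018]
274 147 [ 0.5833  0.3139 -0.0024]
274 148 [0.5433 0.1562 0.0981]
274 149 [0.5411 0.1476 0.1005]
277 136 [0.547  0.1386 0.1458]
277 137 [0.5472 0.1395 0.1422]
277 138 [0.5472 0.1394 0.1392]
277 139 [0.5472 0.1391 0.1363]
277 140 [0.547  0.1384 0.1336]
277 141 [0.5465 0.1366 0.1317]
277 142 [0.548  0.1422 0.125 ]
277 143 [0.547  0.1383 0.1243]
277 144 [0.5473 0.1393 0.1206]
277 145 [ 0.5948  0.3199 -0.0003]
277 146 [0.5929 0.3126 0.0007]
277 147 [ 0.5917  0.3081 -0.0001]
277 148 [0.5901 0.302  0.0002]
277 149 [ 0.5888  0.2969 -0.0002]
[274.9168 153.9704]
```

Checked against depth, the fingers close with linear motion, but the real tips are ~36 mm behind the reported TCP (xy agrees). They closed in air above the tab and nothing was moved. I'll correct the tool length and retry, watching the wrist force.

```bash
cat >> h.py <<'E'
OFF=.036
def tcp(tip,R): return np.asarray(tip)+OFF*np.asarray(R)[:,1]
def st(msg=''):
    s=env.sense();print(msg,'t%.2f'%s['t'],'tip',s['ee_pos']-OFF*s['tcp_rot'][:,1],'F',s['wrist_force'],'M',s['moment'],'w %.4f'%s['gripper_width']);return s
E
python3 - <<'E'
from h import *
R=rotdown(YAW)
effector.release();st()
for z in (.092,.084):
    env.movel(tcp(np.r_[TAB[:2],z],R),rate=.12);s=st()
    if abs(s['wrist_force'][2])>4: break
else:
    effector.grasp(45);st('grasp')
snap('side','s3')
im=cv2.imread('pics/s3.png')[90:210,220:360];cv2.imwrite('pics/c3.png',cv2.resize(im,(700,600),interpolation=3))
E
```

```text
t7.82 tip [0.5441 0.1491 0.119 ] F [-0.273   0.3773 -0.3379] M [-0.045   0.0362  0.0466] w 0.0916
 t8.19 tip [0.5438 0.1489 0.0916] F [ 0.4807 -0.0395  0.4616] M [-0.0885  0.0989 -0.0232] w 0.0918
 t8.44 tip [0.544  0.1491 0.0839] F [-0.6057 -0.35   -0.6867] M [-0.056   0.0813  0.0089] w 0.0917
grasp t9.68 tip [0.544  0.1492 0.084 ] F [-1.2647 -0.6915  0.047 ] M [-0.035   0.1378  0.0063] w 0.0075
```

View pics/c3.png

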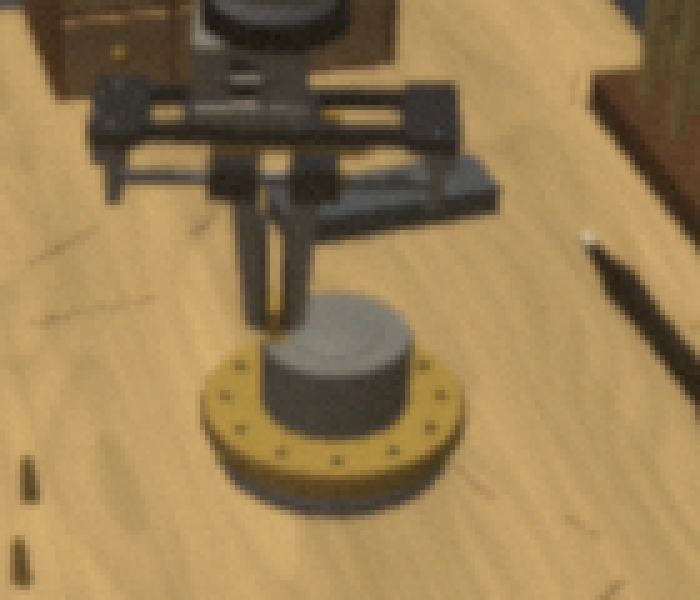

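The tab is between the pads, and the width of 7.5 mm matches its 8 mm. Next I tip the lid about its far edge.

Run:
```python
from h import *
R=rotdown(YAW)
p0=tcp(np.r_[TAB[:2],.084],R)
for th in (.09,.18,.26):
    T=about(LY,th); env.movel(PIV+T@(p0-PIV)+[0,0,.0008],T@R,rate=.07); s=st(th)
    if np.abs(s['wrist_force']).max()>20: break
env.pause(.15)
snap('side','s4');snap('top','t4')
for c in('side','top'): 
  for n in('lid_far_edge','lid'): print(c,n,[(r['at'],r['score']) for r in tip_of(c,n)][:2])
im=cv2.imread('pics/s4.png')[90:210,220:360];cv2.imwrite('pics/c4.png',cv2.resize(im,(700,600),interpolation=3))
```

```text
0.09 t9.98 tip [0.5494 0.1478 0.0916] F [-0.455   0.8171 -2.6204] M [-0.048   0.0617  0.0552] w 0.0072
0.18 t10.23 tip [0.5544 0.1453 0.0971] F [ 0.2555  0.4669 -3.3073] M [-0.137  -0.0926 -0.0381] w 0.0077
0.26 t10.48 tip [0.5584 0.1444 0.1019] F [ 0.8585  0.2268 -3.085 ] M [-0.1327 -0.2341 -0.0078] w 0.0077
side lid_far_edge [([0.6198, 0.128, 0.0339], 0.88), ([0.5758, 0.1389, 0.0729], 0.33)]
side lid [([0.5758, 0.1372, 0.0462], 0.59)]
top lid_far_edge [([0.6185, 0.1258, 0.0355], 0.64)]
top lid [([0.5791, 0.1347, 0.0453], 0.93)]
```

View pics/c4.png

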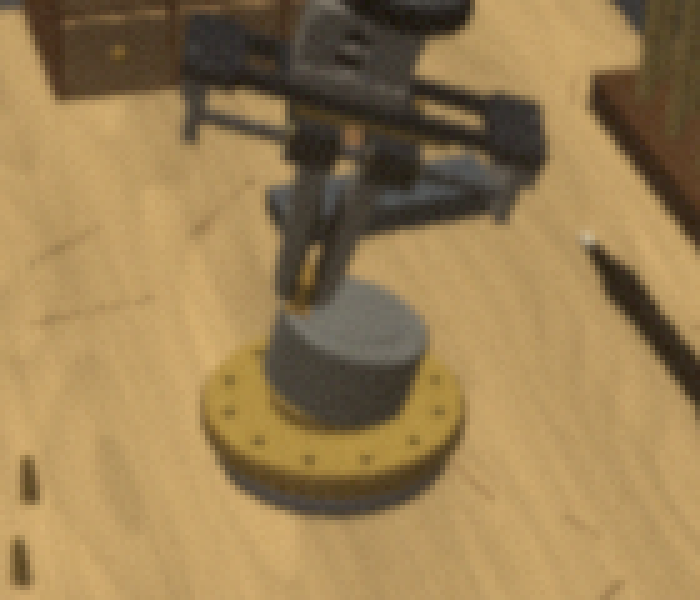

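The lid is tipped about 0.26 rad and its far edge is still on the platter (networks: z ≈ 0.034, 43 mm from the axis). Next I lift it and set it down.

Run:
```python
from h import *
R=rotdown(YAW)
s=env.sense(); env.movel(s['ee_pos']+[0,0,.075],rate=.15); st('up')
D=np.array([.47,.35,0]); tip=D-.034*LX
env.reach(tcp(tip+[0,0,.09],R),R); st('over')
snap('side','s5')
env.movel(tcp(tip+[0,0,.054],R),rate=.12); s=st('low')
z=.054
while z>.0465:
    z-=.0015; env.movel(tcp(tip+[0,0,z],R),rate=.05); s=st(round(z,4))
    if s['wrist_force'][2]>-.3 : break
snap('side','s6')
im=cv2.imread('pics/s6.png')[60:180,200:340];cv2.imwrite('pics/c6.png',cv2.resize(im,(700,600),interpolation=3))
```

```text
up t11.58 tip [0.5581 0.1451 0.1774] F [ 0.3521 -0.3622 -2.3587] M [-0.2041 -0.1509  0.0256] w 0.0078
over t12.62 tip [0.4389 0.358  0.0902] F [ 0.895  -0.2616 -1.2278] M [-0.0544  0.1688 -0.0263] w 0.0077
low t13.12 tip [0.4381 0.3585 0.0539] F [ 0.8999 -0.5115 -1.5408] M [-0.0208  0.084  -0.0532] w 0.0073
0.0525 t13.37 tip [0.4377 0.3596 0.0531] F [ 0.4235 -0.2629 -2.7261] M [-0.0426  0.1483 -0.0174] w 0.0075
0.051 t13.62 tip [0.4373 0.3595 0.0511] F [-0.847   0.0662 -2.4759] M [-0.0247  0.1511  0.045 ] w 0.0074
0.0495 t13.87 tip [0.4375 0.3597 0.05  ] F [-1.5257  0.0169  3.6719] M [-0.2103  0.416  -0.027 ] w 0.0073
```

View pics/c6.png

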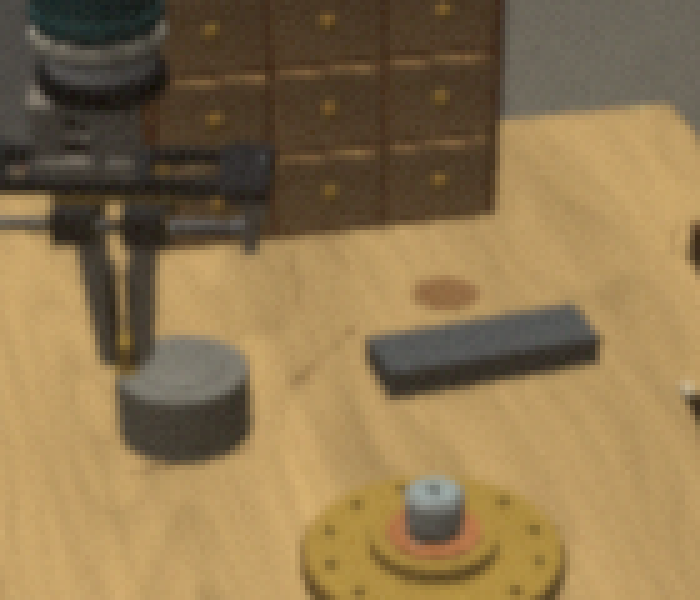

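The lid has met the bench (force changed sign) and stands upright. I release it, rise, and measure the now-bare post and the pliers.

Run:
```python
from h import *
effector.release();s=st()
env.movel(s['ee_pos']+[0,0,.10],rate=.3)
st()
# post from both cams
for c,n in(('top','t7'),('side','s7')):
    im,d=snap(c,n);P=world(c,d)
    near=np.hypot(P[...,0]-C[0],P[...,1]-C[1])<.09
    for lo,hi,nm in((.066,.08,'posttop'),(.0405,.0475,'boss+washer'),(.031,.037,'platter')):
        m=near&(P[...,2]>lo)&(P[...,2]<hi); q=P[m]
        print(c,nm,m.sum(),q.mean(0),cv2.minEnclosingCircle(q[:,:2].astype(np.float32)))
    for nn in('post_top','groove','pliers','pliers_grip','ring_center','lid'): print(c,nn,[(np.round(r['at'],4),round(r['score'],2)) for r in tip_of(c,nn)][:4])
    near=(abs(P[...,0]-.48)<.08)&(P[...,1]>-.32)&(P[...,1]<-.07)
    im2=np.array(im)
    red=near&(P[...,2]>.009)&(P[...,2]<.03)
    q=P[red&(P[...,1]<-.215)];
    lab=cv2.connectedComponents((red&(P[...,1]<-.222)).astype(np.uint8))
    for k in range(1,lab[0]):
        m=lab[1]==k
        if m.sum()>20: print(c,'handle',m.sum(),P[m].mean(0),P[m][:,1].min(),cv2.fitLine(P[m][:,:2].astype(np.float32),cv2.DIST_L2,0,.01,.01).ravel())
t=cv2.imread('pics/t7.png');s=cv2.imread('pics/s7.png')
cv2.imwrite('pics/c7.png',np.hstack([cv2.resize(t[150:250,150:290],(400,300),interpolation=3),cv2.resize(s[60:210,190:390],(400,300),interpolation=3)]))
st()
```

```text
t15.20 tip [0.4373 0.3594 0.0495] F [-0.0215 -0.4945 -0.314 ] M [-0.088   0.1441  0.0369] w 0.0918
 t15.68 tip [0.4375 0.3598 0.1505] F [ 0.7526 -0.1052 -0.4781] M [-0.0841  0.0758 -0.0183] w 0.0921
top posttop 143 [0.5765 0.1392 0.072 ] ((0.5769826769828796, 0.1402750313282013), 0.017433464527130127)
top boss+washer 394 [0.5763 0.1378 0.0447] ((0.5765796899795532, 0.12263739109039307), 0.0536484457552433)
top platter 1608 [0.5757 0.1386 0.0342] ((0.5770136713981628, 0.13947923481464386), 0.07520236819982529)
top post_top [(array([0.5757, 0.143 , 0.0731]), 0.92)]
top groove [(array([0.5754, 0.1401, 0.0493]), 0.63)]
top pliers [(array([ 0.2355, -0.2627,  0.0004]), 0.69), (array([ 0.4809, -0.1801,  0.0005]), 0.66), (array([ 0.267 ,  0.2413, -0.0009]), 0.58)]
top pliers_grip [(array([ 0.4713, -0.2623,  0.0063]), 0.9), (array([0.2524, 0.1626, 0.0081]), 0.73), (array([ 0.1898, -0.3262,  0.0091]), 0.71)]
top ring_center [(array([ 0.2801,  0.3194, -0.0009]), 0.91), (array([ 0.2827, -0.1991,  0.0028]), 0.9)]
top lid [(array([0.4732, 0.3483, 0.0013]), 0.57)]
top handle 119 [ 0.4985 -0.2578  0
[... 717 characters left out ...]
0032]), 0.71)]
side pliers_grip [(array([0.2557, 0.1571, 0.0073]), 0.93), (array([ 0.1955, -0.3295,  0.0103]), 0.74), (array([ 0.4744, -0.2616,  0.0089]), 0.56)]
side ring_center [(array([0.2737, 0.3126, 0.0007]), 0.86), (array([ 0.2857, -0.2033,  0.0012]), 0.69), (array([ 0.4848, -0.1069,  0.0013]), 0.63)]
side lid [(array([ 0.4689,  0.3481, -0.0005]), 0.92), (array([ 0.4805, -0.1819, -0.0023]), 0.58)]
side handle 166 [ 0.4959 -0.262   0.0147] -0.29809455589079603 [ 0.0727 -0.9974  0.4959 -0.262 ]
side handle 149 [ 0.4462 -0.2588  0.015 ] -0.29093639627816226 [ 0.2946  0.9556  0.4462 -0.2588]
 t16.38 tip [0.4374 0.3594 0.1494] F [ 0.1418 -0.215  -0.3462] M [-0.0393  0.088  -0.0126] w 0.0921
```

View pics/c7.png

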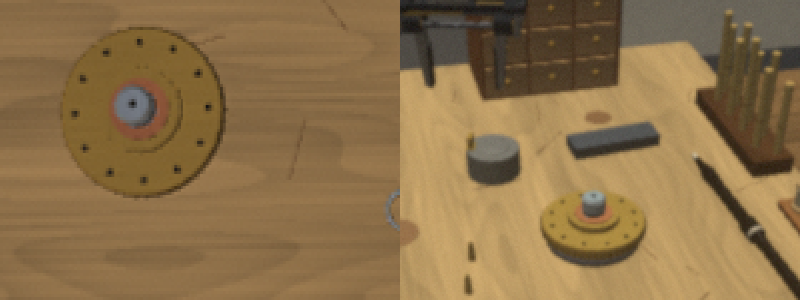

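The lid stands upright on the bench at about (0.471, 0.348). The two cameras disagree by ~2.6 mm in x, so I'll align ring to post within the same camera later. Next I grasp the pliers.

Run:
```python
from h import *
PY=-.115; R=rotdown(PY); G=np.array([.472,-.262,0])
print(solver.inverse_kinematics(tcp(G+[0,0,.1],R),R))
env.reach(tcp(G+[0,0,.12],R),R); st('over')
env.movel(tcp(G+[0,0,.02],R),rate=.25); st()
z=.006
env.movel(tcp(G+[0,0,z],R),rate=.08); s=st()
if s['wrist_force'][2]<3:
    env.movel(tcp(G+[0,0,.0035],R),rate=.05); s=st()
effector.grasp(50); st('grasp')
snap('side','s8');snap('top','t8')
t=cv2.imread('pics/t8.png');s=cv2.imread('pics/s8.png')
cv2.imwrite('pics/c8.png',np.hstack([cv2.resize(t[170:270,270:410],(400,300),interpolation=3),cv2.resize(s[200:320,210:370],(400,300),interpolation=3)]))
```

```text
[-0.174   0.5418  0.8002  2.0032 -0.5328  0.816   0.818 ]
over t18.61 tip [ 0.4726 -0.261   0.1199] F [-0.5959 -0.6302  1.0003] M [-0.0491  0.0442  0.0071] w 0.0921
 t19.16 tip [ 0.4723 -0.2624  0.0204] F [-0.1782  0.1783  0.4571] M [-0.1473  0.123  -0.0345] w 0.0921
 t19.48 tip [ 0.4722 -0.2619  0.0063] F [ 0.3039 -0.1279  0.4962] M [-0.0793  0.0905 -0.0164] w 0.0918
 t19.73 tip [ 0.4721 -0.262   0.0036] F [ 0.2351 -0.8594  0.2856] M [-0.0467  0.1197  0.018 ] w 0.0919
grasp t20.69 tip [ 0.472  -0.2621  0.0036] F [-0.8412 -0.2622  2.9529] M [-0.1007  0.2707 -0.0169] w 0.0299
```

View pics/c8.png

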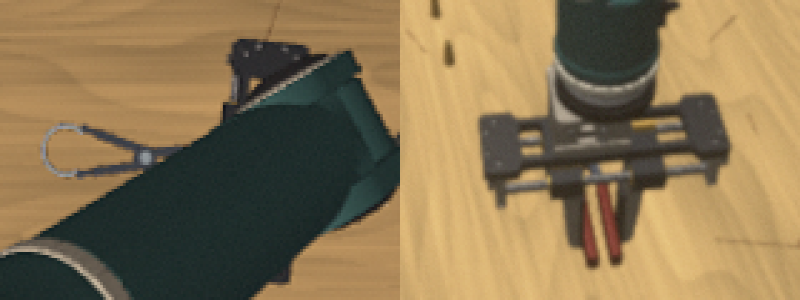

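Squeezed to the stop (30 mm across, ≈31 expected). I lift, carry to just above the post, and measure ring against post.

```bash
cat >> h.py <<'E'
PY=-.115; RP=rotdown(PY); PX=np.array([np.sin(.115),np.cos(.115),0])
def ringobs(tag,zlo,zhi,c0):
    out={}
    for c in('top','side'):
        im,d=snap(c,c[0]+tag);P=world(c,d)
        m=(P[...,2]>zlo)&(P[...,2]<zhi)&(np.hypot(P[...,0]-c0[0],P[...,1]-c0[1])<.045)&(np.hypot(P[...,0]-c0[0],P[...,1]-c0[1])>.014)
        q=P[m];print(c,'pts',m.sum(),'mean',q.mean(0))
        if len(q)>8:
            A=np.c_[2*q[:,:2],np.ones(len(q))];s=np.linalg.lstsq(A,(q[:,:2]**2).sum(1),rcond=None)[0]
            print('  circle',s[:2],np.sqrt(s[2]+s[:2]@s[:2]));
            pl=np.linalg.lstsq(np.c_[q[:,:2]-c0[:2],np.ones(len(q))],q[:,2],rcond=None)[0];print('  plane',pl)
        for n in('ring_center','pliers','post_top','groove'): print('  ',n,[(np.round(r['at'],4),round(r['score'],2)) for r in tip_of(c,n) if np.hypot(*(np.array(r['at'])[:2]-c0[:2]))<.12][:2])
    return out
E
python3 - <<'E'
from h import *
R=RP
s=env.sense(); env.movel(s['ee_pos']+[0,0,.04],rate=.12); st('lift'); env.pause(.2)
env.movel(s['ee_pos']+[0,0,.10],rate=.2); st('lift2')
Cc=np.array([.5756,.139,0]); g=Cc-.1557*PX
env.movel(tcp(g+[0,0,.095],R),R,rate=.2); env.pause(.2); st('stage')
ringobs('9',.083,.105,Cc)
t=cv2.imread('pics/t9.png');s=cv2.imread('pics/s9.png')
cv2.imwrite('pics/c9.png',np.hstack([cv2.resize(t[140:240,150:290],(400,300),interpolation=3),cv2.resize(s[110:230,220:380],(400,300),interpolation=3)]))
E
```

```text
lift t21.27 tip [ 0.4721 -0.2616  0.0435] F [-0.5638  0.1329 -1.81  ] M [-0.2623  0.0975  0.0554] w 0.0300
lift2 t21.93 tip [ 0.4721 -0.2616  0.1033] F [ 0.0972  0.4236 -2.8607] M [-0.1563  0.1253 -0.0349] w 0.0299
stage t23.58 tip [ 0.5576 -0.0166  0.0951] F [-0.1043  0.128  -0.9298] M [-0.2219  0.0963  0.027 ] w 0.0298
top pts 44 mean [0.5864 0.1503 0.0945]
  circle [0.5765 0.1403] 0.021651321321915294
  plane [-0.0581 -0.1327  0.0966]
   ring_center [(array([0.5736, 0.1422, 0.0928]), 0.64)]
   pliers []
   post_top [(array([0.5765, 0.1421, 0.071 ]), 0.65)]
   groove [(array([0.5699, 0.1353, 0.0461]), 0.57)]
side pts 8 mean [0.5888 0.115  0.1025]
   ring_center [(array([0.573 , 0.1443, 0.0918]), 0.68)]
   pliers [(array([0.5687, 0.0701, 0.089 ]), 0.73)]
   post_top [(array([0.5767, 0.1379, 0.0708]), 0.79)]
   groove [(array([0.5782, 0.1422, 0.049 ]), 0.71)]
```

View pics/c9.png

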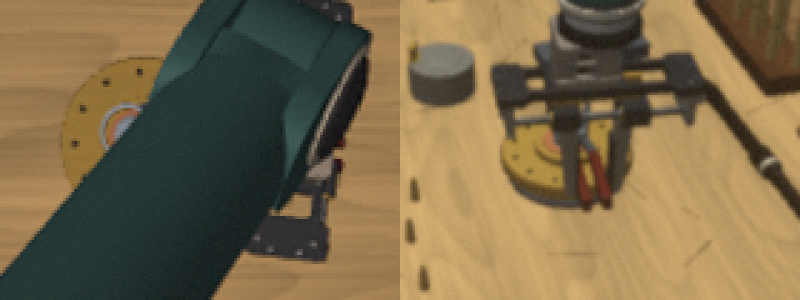

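The arm hides the ring from both cameras with this heading (top: ring partly seen near (192,185); side: hidden behind the gripper). There's time (23.6 s), so I raise and swing round to point the pliers away from the robot, where both cameras see ring and post.

Run:
```python
from h import *
for h in (0,.1,.2,.35,.5):
    R=rotdown(h-np.pi/2);px=np.array([np.cos(h),np.sin(h),0])
    for z in(.12,.047): print(h,z,solver.inverse_kinematics(tcp(np.array([.5756,.139,z])-.1557*px,R),R))
```

```text
0 0.12 [-1.4101  0.5836  1.3127  2.2256 -0.7462  0.9024 -1.1961]
0 0.047 [-1.2672  0.6931  1.1241  2.2613 -0.9441  0.7916 -1.0537]
0.1 0.12 [-1.3744  0.5578  1.2974  2.2338 -0.7204  0.883  -1.0852]
0.1 0.047 [-1.2236  0.6698  1.1026  2.2695 -0.922   0.7688 -0.9378]
0.2 0.12 [-1.3324  0.5352  1.278   2.2375 -0.6956  0.8663 -0.974 ]
0.2 0.047 [-1.1756  0.6493  1.0791  2.273  -0.8992  0.749  -0.823 ]
0.35 0.12 [-1.2588  0.5079  1.2407  2.2344 -0.6612  0.8468 -0.8067]
0.35 0.047 [-1.0971  0.6245  1.04    2.2693 -0.8637  0.7252 -0.6542]
0.5 0.12 [-1.1747  0.4894  1.1938  2.2208 -0.6313  0.834  -0.6398]
0.5 0.047 [-1.0136  0.607   0.9965  2.255  -0.827   0.7086 -0.491 ]
```

```bash
cat >> h.py <<'E'
H=.2; RH=rotdown(H-np.pi/2); HX=np.array([np.cos(H),np.sin(H),0]); HY=np.array([-np.sin(H),np.cos(H),0])
E
python3 - <<'E'
from h import *
s=env.sense(); env.movel(s['ee_pos']+[0,0,.03],rate=.2)
for h in(.9,.2):
    R=rotdown(h-np.pi/2);px=np.array([np.cos(h),np.sin(h),0])
    env.reach(tcp(np.array([.5756,.139,.12])-.1557*px,R),R); st(h)
env.movel(tcp(np.array([.5756,.139,.095])-.1557*HX,RH),RH,rate=.1);env.pause(.15);st()
ringobs('10',.083,.105,np.array([.5756,.139]))
t=cv2.imread('pics/t10.png');s=cv2.imread('pics/s10.png')
cv2.imwrite('pics/c10.png',np.hstack([cv2.resize(t[140:240,150:290],(400,300),interpolation=3),cv2.resize(s[110:230,200:360],(400,300),interpolation=3)]))
E
```

```text
0.9 t24.96 tip [0.4793 0.0173 0.1198] F [ 0.7975  0.1431 -1.3229] M [-0.1223  0.1471  0.0372] w 0.0299
0.2 t25.73 tip [0.4242 0.1076 0.1203] F [ 1.1475  0.391  -1.4591] M [-0.0187  0.2528  0.035 ] w 0.0298
 t26.27 tip [0.4237 0.1078 0.0956] F [-0.6055 -0.1527 -1.6574] M [-0.1088  0.203   0.0287] w 0.0303
top pts 118 mean [0.5706 0.1366 0.0986]
  circle [0.5691 0.1376] 0.027268099849488553
  plane [-0.1614 -0.0493  0.0976]
   ring_center [(array([0.5794, 0.1404, 0.0938]), 0.62)]
   pliers [(array([0.5072, 0.1247, 0.0909]), 0.81)]
   post_top [(array([0.5764, 0.1424, 0.0721]), 0.63)]
   groove [(array([0.5726, 0.1384, 0.0486]), 0.83), (array([0.5074, 0.1264, 0.0945]), 0.45)]
side pts 112 mean [0.562  0.1348 0.0981]
  circle [0.5659 0.1364] 0.02561126650207913
  plane [-0.1798 -0.0162  0.0956]
   ring_center [(array([0.5752, 0.1387, 0.0938]), 0.77)]
   pliers [(array([0.5085, 0.1251, 0.0889]), 0.89)]
   post_top [(array([0.5722, 0.1358, 0.074 ]), 0.71), (array([0.5055, 0.1285, 0.0875]), 0.27)]
   groove [(array([0.5778, 0.1393, 0.0483]), 0.95)]
```

View pics/c10.png

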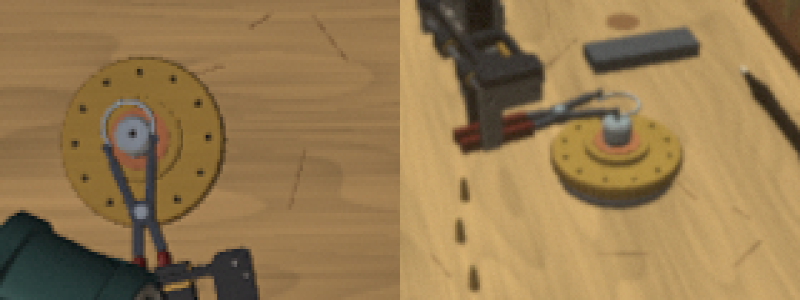

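Both cameras now see ring and post clearly: top-picture ring ≈ (196,183) around the post, side ring ≈ (447,152)/… above the post top. Measuring ring centre and pitch.

```bash
cat >> h.py <<'E'
def meas(tag,g,und,post_z=None):
    """g: robot-frame grip xy, und: nominal underside z; report in (along,lateral) pliers axes"""
    g=np.r_[g[:2],0]; rc=g+.1557*HX
    for c in('top','side'):
        d=np.load(f'pics/{c[0]}{tag}.npy');P=world(c,d)
        a=(P-rc)@HX; b=(P-rc)@HY; r=np.hypot(a,b); z=P[...,2]
        m=(a>-4e-3)&(r>.014)&(r<.03)&(abs(z-und-.002)<.012)
        q=np.c_[a[m],b[m],z[m]]
        def f(x): return np.hypot(q[:,0]-x[0],q[:,1]-x[1])-.021
        from scipy.optimize import least_squares
        s=least_squares(f,[0,0],loss='soft_l1',f_scale=.001)
        fr=q[q[:,0]>.008]
        def f3(x): return np.hypot(q[:,0]-x[0],q[:,1]-x[1])-x[2]
        s3=least_squares(f3,[0,0,.021],loss='soft_l1',f_scale=.001)
        print(c,'ring n',m.sum(),'dev along/lat mm',s.x*1e3,'free',s3.x*1e3,'world',rc+s.x[0]*HX+s.x[1]*HY,'zmed %.4f front %.4f'%(np.median(q[:,2]),np.median(fr[:,2])))
        h=(a<-.235)&(a>-.285)&(abs(b)<.02)&(z>und)&(z<und+.03)
        if h.sum()>5: print('   handle back n',h.sum(),'z pct50,90',np.percentile(z[h],[50,90]),'a',a[h].mean())
        h=(a<-.18)&(a>-.21)&(abs(b)<.02)&(z>und)&(z<und+.03)
        if h.sum()>5: print('   handle rear n',h.sum(),'z pct50,90',np.percentile(z[h],[50,90]),'a',a[h].mean())
        h=(a<-.1077+.025)&(a>-.125)&(abs(b)<.02)&(z>und)&(z<und+.03)
        if h.sum()>5: print('   handle front n',h.sum(),'z pct50,90',np.percentile(z[h],[50,90]),'a',a[h].mean())
        p=(z>.069)&(z<.0755)&(np.hypot(P[...,0]-.5756,P[...,1]-.139)<.022)
        if p.sum()>10: print('   post top n',p.sum(),P[p].mean(0),cv2.minEnclosingCircle(P[p][:,:2].astype(np.float32)))
E
python3 - <<'E'
from h import *
s=st()
meas('10',(s['ee_pos']-OFF*s['tcp_rot'][:,1]),.0956-.0036)
E
```

```text
t26.77 tip [0.423  0.1081 0.095 ] F [-0.0864  0.2842 -1.5223] M [-0.0156  0.3026 -0.0163] w 0.0299
top ring n 55 dev along/lat mm [ 4.4786 -0.6075] free [ 3.6456 -0.643  21.7118] world [0.5801 0.1394 0.    ] zmed 0.0945 front 0.0950
   handle rear n 7 z pct50,90 [0.1079 0.1094] a -0.1825820082360284
   handle front n 109 z pct50,90 [0.1061 0.1083] a -0.09866196424952006
   post top n 117 [0.5771 0.1402 0.0722] ((0.576751172542572, 0.13955365121364594), 0.01712624914944172)
side ring n 29 dev along/lat mm [ 1.4179 -0.7758] free [ 0.3465 -0.8716 21.9001] world [0.5771 0.1386 0.    ] zmed 0.0937 front 0.0939
   handle rear n 42 z pct50,90 [0.1016 0.1074] a -0.18408052311944567
   handle front n 139 z pct50,90 [0.104  0.1072] a -0.10579325273116949
   post top n 49 [0.573  0.134  0.0718] ((0.5738494396209717, 0.1347961276769638), 0.016961781308054924)
```

Both cameras agree: the ring sits ~3 mm too far in +x of the post, lateral is fine, and pitch is ~0.01 rad. I correct, drop to just above the post and recheck.

```bash
cat > low.py <<'E'
from h import *
import sys
x,y,z,tag=float(sys.argv[1]),float(sys.argv[2]),float(sys.argv[3]),sys.argv[4]
env.movel(tcp(np.array([x,y,z]),RH),RH,rate=.06);env.pause(.15);s=st()
snap('top','t'+tag);snap('side','s'+tag)
tip=s['ee_pos']-OFF*s['tcp_rot'][:,1]
meas(tag,tip,tip[2]-.0046)
t=cv2.imread(f'pics/t{tag}.png');s=cv2.imread(f'pics/s{tag}.png')
cv2.imwrite(f'pics/c{tag}.png',np.hstack([cv2.resize(t[155:220,160:235],(400,347),interpolation=3),cv2.resize(s[135:205,250:330],(400,347),interpolation=3)]))
E
python3 low.py .4203 .1078 .081 11
```

```text
t27.32 tip [0.4205 0.1077 0.0811] F [ 0.5234 -0.5827 -1.8414] M [-0.0067  0.2783 -0.0264] w 0.0294
top ring n 94 dev along/lat mm [-0.6894  0.2433] free [ 0.4879  0.3023 20.2365] world [0.5723 0.1388 0.    ] zmed 0.0773 front 0.0767
   handle front n 108 z pct50,90 [0.091  0.0935] a -0.099209559100348
   post top n 119 [0.5761 0.1397 0.0721] ((0.5767354369163513, 0.13981099426746368), 0.01721590757369995)
side ring n 45 dev along/lat mm [0.3223 0.4211] free [ 0.7206  0.5058 20.6763] world [0.5733 0.1391 0.    ] zmed 0.0781 front 0.0779
   handle rear n 41 z pct50,90 [0.0893 0.0933] a -0.18425071938509513
   handle front n 143 z pct50,90 [0.0898 0.0932] a -0.10588731276258152
   post top n 38 [0.5769 0.1394 0.0715] ((0.5733726024627686, 0.13822521269321442), 0.017762228846549988)
```

```bash
sleep 1
```

```text
(no output)
```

View pics/c11.png

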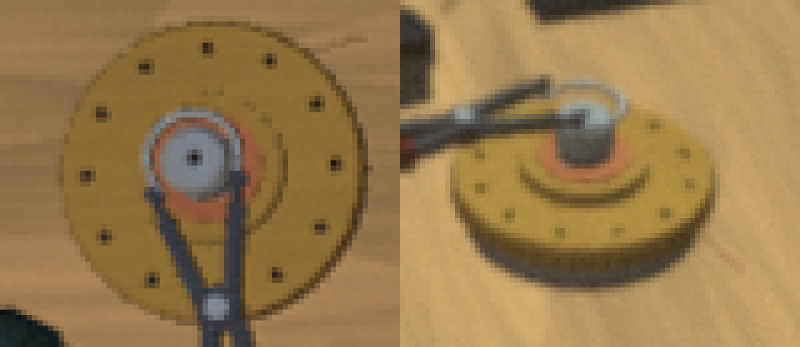

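```bash
sed -i "s/(abs(z-und-.002)<.012)/(z>max(und-.01,.0744 if und>.07 else 0))\&(z<und+.014)/" h.py
python3 - <<'E'
from h import *
g=np.array([.4205,.1077]);meas('11',g,.0765);meas('10',np.array([.4237,.1078]),.0905)
rc=np.r_[g+.1557*HX[:2],0]
# overlay in images
for sc,dx in((1,0),):
    out=[]
    for c,o in(('top',(160,155,235,220)),('side',(250,135,330,205))):
        im=cv2.imread(f'pics/{c[0]}11.png');k=6
        im=cv2.resize(im[o[1]:o[3],o[0]:o[2]],None,fx=k,fy=k,interpolation=3)
        th=np.linspace(0,2*np.pi,80)
        off=np.array([.0005,.0003,0]) if c=='top' else np.array([-.0017,-.0008,0])
        for (cen,r,z,col) in (((rc+off),.019,.0786,(0,0,255)),((rc+off),.023,.0786,(0,0,255)),(np.r_[(.577,.1398) if c=='top' else (.574,.138),0],.0155,.0725,(0,255,0))):
            pts=np.array([(pix(c,[cen[0]+r*np.cos(t),cen[1]+r*np.sin(t),z])+.5-np.array(o[:2]))*k for t in th]).astype(int)
            cv2.polylines(im,[pts],True,col,1)
        out.append(cv2.resize(im,(400,350)))
    cv2.imwrite('pics/ov11.png',np.hstack(out))
E
```

```text
top ring n 55 dev along/lat mm [ 3.775  -0.1729] free [ 3.1262 -0.2335 21.5426] world [0.5768 0.1392 0.    ] zmed 0.0797 front 0.0792
   handle front n 108 z pct50,90 [0.091  0.0935] a -0.09922863826042479
   post top n 119 [0.5761 0.1397 0.0721] ((0.5767354369163513, 0.13981099426746368), 0.01721590757369995)
side ring n 31 dev along/lat mm [ 1.6302 -0.3801] free [ 0.417  -0.3882 21.9892] world [0.5748 0.1386 0.    ] zmed 0.0789 front 0.0789
   handle rear n 41 z pct50,90 [0.0893 0.0933] a -0.18426979854517198
   handle front n 143 z pct50,90 [0.0898 0.0932] a -0.10590639192265833
   post top n 38 [0.5769 0.1394 0.0715] ((0.5733726024627686, 0.13822521269321442), 0.017762228846549988)
top ring n 54 dev along/lat mm [ 3.8858 -0.1779] free [ 3.1331 -0.1907 21.6341] world [0.5801 0.1393 0.    ] zmed 0.0946 front 0.0950
   handle rear n 7 z pct50,90 [0.1079 0.1094] a -0.1832094233540644
   handle front n 110 z pct50,90 [0.1061 0.1083] a -0.09914023349875759
   post top n 117 [0.5771 0.1402 0.0722] ((0.576751172542572, 0.13955365121364594), 0.01712624914944172)
side ring n 29 dev along/lat mm [ 0.7904 -0.2919] free [-0.2809 -0.3877 21.9001] world [0.5771 0.1386 0.    ] zmed 0.0937 front 0.0937
   handle rear n 44 z pct50,90 [0.1016 0.1073] a -0.18451050769583432
   handle front n 141 z pct50,90 [0.104  0.1072] a -0.10576139721717422
   post top n 49 [0.573  0.134  0.0718] ((0.5738494396209717, 0.1347961276769638), 0.016961781308054924)
```

View pics/ov11.png

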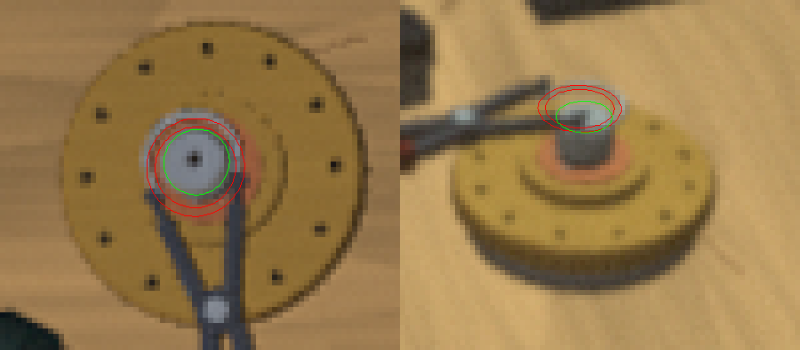

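The overlay used the nominal offset (so its red circle is ~3.5 mm behind); the measured ring centre is (0.5768,0.1392) top and (0.5748,0.1386) side, against post (0.5768,0.1397) and (0.5738,0.1381). That's centred within ~1 mm, so I lower it with force checks.

```bash
python3 - <<'E'
from h import *
for z in (.074,.068,.061,.056,.0535):
    env.movel(tcp(np.array([.4203,.1078,z]),RH),RH,rate=.05);s=st(z)
    if np.abs(s['wrist_force']-[0,0,-1.7]).max()>4: print('STOP');break
E
python3 - <<'E'
from h import *
env.pause(.2);tag='12'
snap('top','t'+tag);snap('side','s'+tag);s=st()
tip=s['ee_pos']-OFF*s['tcp_rot'][:,1]
g=tip;rc=np.r_[g[:2]+.1557*HX[:2],0]
und=tip[2]-.0055
for c in('top','side'):
    d=np.load(f'pics/{c[0]}{tag}.npy');P=world(c,d);a=(P-rc)@HX-.003;b=(P-rc)@HY;r=np.hypot(a,b);z=P[...,2]
    m=(a>0)&(r>.018)&(r<.025)&(z>.0485)&(z<.058);print(c,m.sum(),np.median(P[m],0))
meas(tag,tip,und)
t=cv2.imread(f'pics/t{tag}.png');s=cv2.imread(f'pics/s{tag}.png')
cv2.imwrite(f'pics/c{tag}.png',np.hstack([cv2.resize(t[155:220,160:235],(400,347),interpolation=3),cv2.resize(s[135:205,250:330],(400,347),interpolation=3)]))
E
```

```text
0.074 t27.71 tip [0.42   0.1077 0.0737] F [-0.282   0.2591 -1.7959] M [-0.0409  0.2987 -0.0075] w 0.0302
0.068 t27.98 tip [0.4201 0.1077 0.0677] F [-0.4392 -0.433  -1.7794] M [-0.0188  0.2869  0.0583] w 0.0301
0.061 t28.27 tip [0.4201 0.1077 0.0607] F [-0.8622 -0.1822 -2.3303] M [-0.0699  0.2928 -0.002 ] w 0.0299
0.056 t28.52 tip [0.4201 0.1077 0.0558] F [ 0.1711 -0.1184 -1.7286] M [-0.0831  0.2305 -0.0835] w 0.0299
0.0535 t28.77 tip [0.4202 0.1078 0.0534] F [-0.0237 -0.0145 -1.1665] M [-0.0189  0.3117 -0.017 ] w 0.0301
 t29.07 tip [0.4203 0.1078 0.0535] F [-0.2517  0.5012 -0.7245] M [-0.0434  0.2456 -0.0065] w 0.0296
top 29 [0.5923 0.1325 0.0528]
side 12 [0.5901 0.1247 0.0522]
top ring n 108 dev along/lat mm [6.7541 0.6886] free [ 3.9493  1.4901 23.9988] world [0.5794 0.1408 0.    ] zmed 0.0473 front 0.0473
   handle front n 106 z pct50,90 [0.0637 0.0666] a -0.09901403509826891
   post top n 120 [0.577  0.1392 0.0719] ((0.577061116695404, 0.13945497572422028), 0.01726391725242138)
side ring n 68 dev along/lat mm [ 3.6506 -0.1906] free [ 4.1119 -1.1259 20.1162] world [0.5766 0.1393 0.    ] zmed 0.0472 front 0.0463
   handle rear n 41 z pct50,90 [0.0634 0.0665] a -0.18442393365872567
   handle front n 138 z pct50,90 [0.0617 0.0652] a -0.1058666242365506
   post top n 61 [0.575  0.1374 0.0717] ((0.5734812021255493, 0.13764376938343048), 0.017290402203798294)
```

```bash
sleep 1
```

```text
(no output)
```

View pics/c12.png

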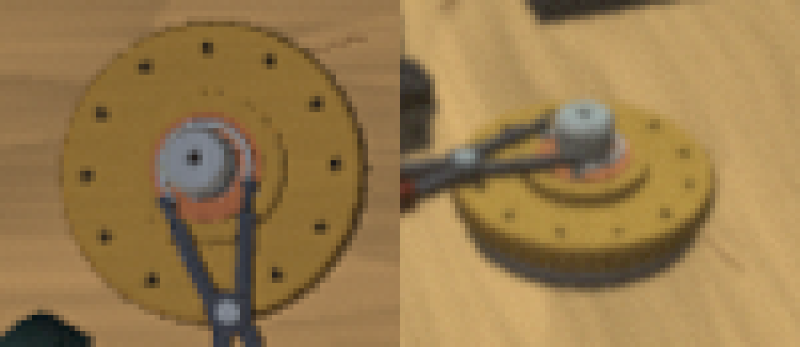

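The ring is around the post with no contact forces. Camera height says ring mid ≈ 0.050–0.051. I'll probe gently for the washer (contact means mid = 48 mm) to set the height exactly.

Run:
```python
from h import *
def avg(n=6):
    F=[];M=[]
    for i in range(n):
        s=env.sense();F.append(s['wrist_force']);M.append(s['moment']);env.pause(.03)
    return np.mean(F,0),np.mean(M,0),s
f0,m0,s=avg();print(f0,m0)
z=.0535
while z>.0475:
    z-=.0006
    env.movel(tcp(np.array([.4203,.1078,z]),RH),RH,rate=.03)
    f,m,s=avg(4);print('%.4f'%z,s['ee_pos'][2]+OFF,f-f0,m-m0,'t%.1f'%s['t'])
    if f[2]-f0[2]>1.3 or np.abs((m-m0)[:2]).max()>.15: break
```

```text
[ 0.2537  0.0293 -1.6411] [-0.0392  0.2784 -0.0074]
0.0529 0.05288421305192315 [-0.1955 -0.2317 -0.7762] [-0.0251  0.0061  0.0235] t29.6
0.0523 0.05228601788689356 [-0.434  -0.3447 -0.2045] [-0.015   0.0059  0.0183] t30.0
0.0517 0.05170020261847364 [ 0.263   0.0312 -0.5602] [-0.0259  0.0153 -0.0082] t30.4
0.0511 0.0510913428708566 [-0.0124 -0.2648 -0.3987] [ 0.0137 -0.0048 -0.003 ] t30.8
0.0505 0.050507663405511154 [-0.5016  0.057  -0.3283] [-0.02   -0.0308 -0.0126] t31.1
0.0499 0.0499272555223596 [-0.4158  0.1154  0.5729] [-0.0089 -0.0709  0.0147] t31.5
0.0493 0.04932539016706228 [-1.3237 -0.1974  0.4268] [ 0.0093 -0.1319 -0.0024] t31.9
0.0487 0.048735814798971065 [-0.3587 -0.4586  1.4897] [ 0.0287 -0.181   0.0155] t32.3
```

Contact starts at tip z ≈ 0.0505, so the groove mid-height corresponds to ≈ 0.0517. Raising there and checking.

Run:
```python
from h import *
env.movel(tcp(np.array([.4203,.1078,.0518]),RH),RH,rate=.03);env.pause(.3)
F=[];M=[]
for i in range(6):
    s=env.sense();F.append(s['wrist_force']);M.append(s['moment']);env.pause(.03)
print(np.mean(F,0),np.mean(M,0));s=st();print(s['joint_velocities'])
tag='13';snap('top','t13');snap('side','s13')
for c in('top','side'):
    for n in('ring_center','groove','post_top','lid','pliers'): print(c,n,[(np.round(r['at'],4),round(r['score'],2)) for r in tip_of(c,n)][:2])
    d=np.load(f'pics/{c[0]}13.npy');P=world(c,d)
    Z=P[...,2]; cc=np.array([.577,.1398] if c=='top' else [.574,.138])
    a=(P[...,:2]-cc)@HX[:2];b=(P[...,:2]-cc)@HY[:2];r=np.hypot(a,b)
    im=cv2.imread(f'pics/{c[0]}13.png').astype(int)
    grey=(im.max(2)-im.min(2)<28)&(im.max(2)>110)
    m=grey&(r>.0178)&(r<.026)&(Z>.047)&(Z<.056)&(a>-.012)
    q=P[m];print(c,'ring px',m.sum(),'z',np.median(q[:,2]))
    from scipy.optimize import least_squares
    f=least_squares(lambda x:np.hypot(q[:,0]-x[0],q[:,1]-x[1])-.0212,cc,loss='soft_l1',f_scale=.001).x
    print('  centre',f,'dev from post mm',(f-cc)*1e3)
t=cv2.imread('pics/t13.png');s=cv2.imread('pics/s13.png')
cv2.imwrite('pics/c13.png',np.hstack([cv2.resize(t[165:205,175:225],(400,320),interpolation=3),cv2.resize(s[148:188,260:310],(400,320),interpolation=3)]))
```

```text
[-0.2097 -0.0464 -1.9882] [-0.05    0.261  -0.0139]
 t33.08 tip [0.4203 0.1078 0.0518] F [-0.2478 -0.4385 -2.9161] M [-0.0757  0.309  -0.0299] w 0.0299
[ 0.0014 -0.0019 -0.001  -0.0001 -0.001  -0.0008  0.0011]
top ring_center [(array([ 0.2831, -0.1998,  0.0028]), 0.82), (array([0.5776, 0.1389, 0.0483]), 0.8)]
top groove [(array([0.5755, 0.1391, 0.047 ]), 0.79)]
top post_top [(array([0.5766, 0.1416, 0.0721]), 0.77), (array([0.5721, 0.1388, 0.0465]), 0.72)]
top lid [(array([ 0.4708,  0.3479, -0.0009]), 0.92), (array([0.5732, 0.1381, 0.0046]), 0.66)]
top pliers [(array([ 0.236 , -0.26  ,  0.0027]), 0.84), (array([ 0.2661,  0.2383, -0.003 ]), 0.78)]
top ring px 24 z 0.051618467372722354
  centre [0.5771 0.1403] dev from post mm [0.077  0.5372]
side ring_center [(array([0.5728, 0.1399, 0.0472]), 0.74), (array([ 0.2733,  0.3118, -0.0002]), 0.6)]
side groove [(array([0.5789, 0.1387, 0.0495]), 0.93)]
side post_top [(array([0.5748, 0.1411, 0.0715]), 0.81), (array([0.468 , 0.3496, 0.0023]), 0.44)]
side lid [(array([0.468 , 0.3491, 0.0016]), 0.51)]
side pliers [(array([ 0.2404, -0.2621,  0.0003]), 0.94), (array([0.5047, 0.1286, 0.0449]), 0.66)]
side ring px 3 z 0.051907795755903874
  centre [0.576  0.1372] dev from post mm [ 1.9762 -0.8225]
```

```bash
sleep 1
```

```text
(no output)
```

View pics/c13.png

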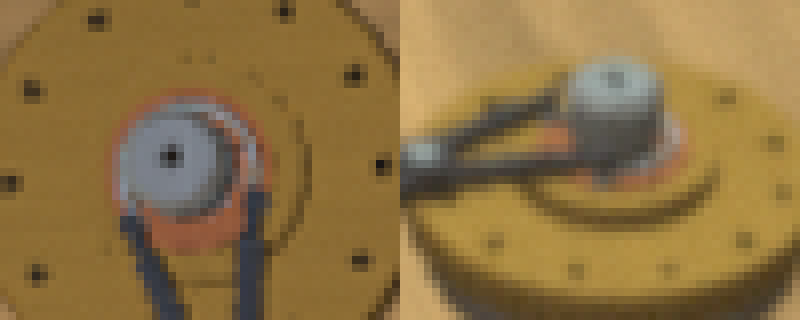

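Ring and washer are concentric in the top crop (ring centre ≈ (191,176), washer ≈ (190,175)). Wire top ≈ 52 mm, forces are free of contact, and the lid is upright on the bench. Handing in.

Run:
```python
from h import *
workorder.finish_job(); st()
```

```text
the job is handed in; nothing more can be done
the job is handed in; nothing more can be done
```

The job is handed in at about 33 s of the 56 s allowed; no verdict was reported.

**What I did:**
- I took the lid by its tab and tipped it about 0.26 rad with its far edge still on the platter. I then lifted it off and set it down upright on the bench at about (0.47, 0.35).
- I picked up the dark-red pliers by both handles and squeezed them fully (30 mm over the handles, about 31 expected).
- I brought the ring down over the post to groove height and left it held there.

**Last checks:**
- **Centring:** the top camera put the ring within about 0.5 mm of the post axis. At the final height the side camera saw too few ring pixels to trust (it read about 2 mm off). Just above the post the side fit put it about 1 mm off.
- **Height:** contact with the washer began at tip height 50.5 mm, so I held 1.3 mm above that. That puts the ring's mid-height at about 49.3 mm, and the cameras agree (wire top about 52 mm).
- **Level and load:** pitch measured about 0.01 rad before the descent. The wrist readings at the end showed no sign of contact with the turntable.
- **Lid:** last located on the bench at height 0 ± 2 mm. I did not measure the positions of the other things on the bench, but nothing was reported or seen to touch them.

**Disagreements found:**
- The real finger tips sit about 36 mm behind the reported TCP, so my first closing on the tab met only air. I corrected the tool length from the depth picture and the second try held.
- The two cameras differ by about 2.6 mm in x, so I compared ring and post within each camera.
- My first approach heading hid the ring behind the arm, so I swung the pliers round before lowering.

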